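Nip up a mended soy dish in the coaxial-knob clamp

ROBOT

A 6-joint arm with a two-finger parallel gripper is mounted at the origin on the work surface. World frame = base frame: x ahead of the robot, y to its left, z up, the work surface at z = 0. Lengths are in m, angles in rad, forces in N, time in s.
With the tool pointing down it reaches from about 0.225 to 0.875 m from the base axis. Payload 3.4 kg.
Tool frame: the origin (TCP) lies at the very end of the fingers, on their centre line; the grasp point (between the pads) lies 19 mm behind it; z points along the fingers, y is the line along which they close (so a half turn about z gives the same grasp; the last joint's range is limited). The gripper opens to 85 mm and grips with 20 to 120 N. Pads are 22 mm wide; open, the fingers measure 114 mm over their backs; the gripper's body (76 mm by 85 mm) begins 54 mm behind the grasp point. The pads swing forward as they close: fully open they stand 13 mm farther back than shut.
Start: joints at [1.013, 0.276, 1.505, -0, 1.361, -0.121], TCP at [0.243, 0.521, 0.231] pointing down, gripper open.
Joint ranges: [-2.89, 2.89], [-0.75, 2.08], [0.22, 2.7], [-1.18, 4.32], [0.11, 2.71], [-2.7, 2.7]. Speed limits (rad/s): [2.57, 2.57, 3.14, 3.14, 3.14, 3.14].

INTERFACE

Orientations are given as a unit quaternion [w, x, y, z].
In Python, from rig import readout, vision, manip gives the robot as it stands.
- The arm moves only by the shell command python3 -m handwheel 'ROWS' [FORCE]. ROWS is JSON, a list of rows, each a list of 3 entries, a list of its own where there are three numbers: the shift along the tool's x, y, z in mm, then the turn, a rotation vector about the tool's x, y, z in units of 6 degrees (1.0 is 6 degrees), then the closure, from -1 (fully open) to 1 (shut), so that 0 is half open. A call has 1 to 20 rows; each row shifts and turns the commanded pose from where the row before left it, along the tool's axes as they then stand; what a row does not reach is not made up. A row lasts 1/8 s, in which the tool goes at most 62.5 mm and 10.7 degrees, less where a joint would pass 70% of its speed; a pose out of reach is approached as far as the arm can. A call is refused whole if a number of a shift passes 62.5 or a number of a turn 1, either way. A call with a gripper value outside its range is refused whole. The fingers move at their own pace and stop on an object; FORCE is the grip in N (left out, the last holds). Time passes only in rows, so rows that do not move let the fingers close. It gives the time, the measured TCP pose, the force, the opening and the grip force at its end, in the units of the state.
- readout.get_state(): the state, without advancing time (a new reading comes with each control period).
- vision.get_image(name): name is "side" or "top"; returns the picture (420x560x3 uint8, blue, green, red); there is no depth.
- vision.camera_params(name): a dict with "intrinsics" (3x3 intrinsics, pixels), "dist" ([k1, k2, p1, p2, k3] as OpenCV has them; the pictures are not rectified), "rvec" (rotation vector, rad) and "tvec" (3), from world to camera coordinates, as OpenCV has them. Camera axes: x right, y down, z forward; pixel columns grow to the right and rows downward; lengths in m; the calibration is good to about 2 mm. A picture is of the moment at which its call begins. camera_params takes no time and is no camera call.
- manip.sign_off(): hands the job in; it is judged then, once.
The state is a dict: "clock": time; "qpos": joint angles; "qd": joint speeds; "effort": joint torques, N m; "position": TCP position; "ee_rot": TCP orientation; "contact_force": force on the tool from outside, world axes, zero at the start; "moment": the same for the moment, N m; "width": finger opening in m; "gripper_force": force on a finger pad.
Only numpy, scipy, OpenCV 4.12 (cv2) and the standard library are available. Lean on these libraries where they do the work, as an engineer would, in place of code of your own. Each camera call takes 0.05 s, during which the arm holds its last target. There are 200 camera calls.

TASK

The broken soy dish is being mended in the blue clamp: turn the big black outer knob clockwise until its jaw has slid the two halves together and you feel them press lightly against the steel end stop, leaving the red inner knob alone. Then tighten with the small red inner knob only, by at least a fifth of a radian, until the halves are squeezed together with about 10 N, never over 20 N, and let go, leaving the dish clamped. Do not touch the dish itself, and leave the other kitchen things where they are.

Things in the scene. Friction and masses are not known exactly. Their poses are not given: they have to be found in the camera images.
- outer_grip (a point): On the knobs' common vertical axis, 74 mm above the counter: grip height of the big black outer knob, an upright ribbed cylinder 56 mm in diameter, sides 52 to 78 mm above the counter. Blue gear housing (96 x 100 mm) below it ends 46 mm up. The clamp is fixed. x axis: level, along the clamp's bed towards the steel end stop; y across the bed; z up.
- inner_grip (a point): On the same axis, 100 mm above the counter: grip height of the small red inner knob, an upright ribbed cylinder 26 mm in diameter, rising from the outer knob's top (78 mm) to 110 mm above the counter. Same axes.
- outer_knob (a joint): Turn of the outer knob, rad, 0 at the start, limits -0.2 and 5.6; grows clockwise seen from above, driving the jaw towards the stop by about 6 mm per rad. Turning takes about 0.25 N m free, plus 0.006 N m per newton of squeeze. With all pressed up on the stop, each rad adds about 70 N. Stays where it is left; turns independently of the inner knob.
- inner_knob (a joint): Turn of the inner knob, rad, 0 at the start, limits -0.2 and 2.6; grows clockwise seen from above, driving the jaw on by 1.8 mm per rad. Turning takes about 0.12 N m free, plus about 0.002 N m per newton of squeeze. Once the dish is pressed on the stop, each rad adds about 20 N of squeeze. Stays where it is left.
- near_half: Loose half of the white rectangular soy dish next to the jaw: 50 mm along the bed, 60 wide, 22 high, 6 mm walls; origin at the centre of its underside on the bed (20 mm above the counter); x along the bed towards the stop; broken gold-edged face at +25 mm x. The jaw's rubber face starts 75 mm from the knob axis, 2 to 5 mm short of it.
- far_half: The other half, same size, origin and axes; broken gold-edged face at -25 mm x, closed end at +25 mm x. Side rails on the bed guide both halves with 3 mm play each side. Beyond it, 1 to 7 mm past its closed end (different each run, not given in the state), the fixed rubber-faced steel end stop crosses the bed. Sliding the halves takes about 1 N.
- tiffin: Stainless steel tiffin carrier, 120 mm across, 230 mm tall, standing loose to the robot's right; origin under its centre. Bystander.
- squeezer: Yellow plastic lime squeezer lying loose, about 205 mm long, 45 mm high, origin under its cup. Bystander.
- sauce_bowl: Small blue ceramic bowl, 80 mm across, 28 mm high, loose; origin under its centre. Bystander.
- spoon: Small wooden spoon, 170 mm, lying loose on the bamboo board (200 x 300 x 18 mm) to the robot's left. Bystander.
Things that resemble listed ones, but are neither listed nor needed, are in the scene too. What is shaped like the far_half but orange or purple is not meant.

How it is judged:
On the way, in this order (a step that is already met when the one before it is completed fails the run):
1. the outer knob has pressed the halves together on the end stop with over 2 N (sliding alone takes less), the inner knob still unused (under 0.15 rad) (contact force between near_half and far_half above 2 N and value of joint outer_knob above 0.8 rad and value of joint inner_knob below 0.15 rad), for 0.2 s.
2. the inner knob, turned by more than 0.17 rad, has tightened the squeeze to between 6 and 15 N (contact force between near_half and far_half between 6 and 15 N and value of joint inner_knob above 0.17 rad), for 0.3 s.
At the end, for the whole second after the job is handed in: The two halves are squeezed against each other (and so against the end stop) with 6 to 15 N, in line within 0.06 rad and at rest; the inner knob stands more than 0.17 rad past its start (all of step 2 and angle between the x axis of near_half and the x axis of far_half, either way round below 0.06 rad and linear speed of each of near_half, far_half below 0.01 m/s); the robot touches nothing.
It fails at once if the dish is squeezed with more than 20 N (contact force between near_half and far_half above 20 N).
It fails at once if the robot touches the dish (contact force between any of the arm, the fingers and near_half above 0.5 N or contact force between any of the arm, the fingers and far_half above 0.5 N).
It fails at once if a bystander is moved by more than 20 mm (distance of any of tiffin, squeezer, sauce_bowl, spoon from where it was at the start of the episode above 0.02 m).
It also fails if it takes over 72 s, if anything falls off the work surface, if the arm or the gripper's body presses on something with over 40 N, if the wrist force passes 120 N, or if a joint passes its speed limit or range.

## Working session

There is one attempt and no reset: what is moved stays moved. The work goes in short steps, Python scripts to look and compute and a shell command to move; the robot and the scene stay as the last step left them, time stands still between calls to the robot, and variables do not carry over. Pictures are saved under pics/ and viewed, at most 10 in all, crops included, and the job is handed in when it is done.

```bash
mkdir -p pics; python3 - <<'E'
from rig import readout, vision
import cv2
for n in("top","side"):
    cv2.imwrite(f"pics/{n}0.png",vision.get_image(n)); p=vision.camera_params(n); print(n,p)
print(readout.get_state())
E
```

```text
top {'intrinsics': array([[531.76576256,   0.        , 274.48465285],
       [  0.        , 531.76576256, 203.46075513],
       [  0.        ,   0.        ,   1.        ]]), 'dist': array([-0.13041266,  0.        ,  0.        ,  0.        ,  0.        ]), 'rvec': array([ 2.21912038, -2.16860137,  0.0369613 ]), 'tvec': array([0.04500839, 0.54808343, 1.40547095])}
side {'intrinsics': array([[528.34612008,   0.        , 286.34446338],
       [  0.        , 528.34612008, 195.92607078],
       [  0.        ,   0.        ,   1.        ]]), 'dist': array([-0.14104983,  0.        ,  0.        ,  0.        ,  0.        ]), 'rvec': array([ 2.3703339 , -0.06639826,  0.02580706]), 'tvec': array([-0.5333018 ,  0.11093253,  1.31618431])}
{'clock': 0.1, 'qpos': array([ 1.01301122e+00,  2.76561584e-01,  1.50604466e+00, -3.37231629e-05,
        1.36072297e+00, -1.20996795e-01]), 'qd': array([-0.00110553, -0.00169419, -0.0021439 , -0.00026017, -0.00153281,
       -0.00075359]), 'effort': array([-2.54976362e-05, -4.17699945e+01, -2.46405494e+01, -2.51249348e-04,
        5.80705891e-03, -4.44455480e-06]), 'position': array([0.2429925 , 0.52058505, 0.23049402]), 'ee_rot': array([-2.73514041e-04,  2.16658677e-01,  9.76247030e-01, -8.24239665e-04]), 'contact_force': array([-0.32322025,  0.75866539, -0.17510845]), 'moment': array([-0.00133332, -0.01092073,  0.02371155]), 'gripper_force': 0.0, 'width': 0.08526820671291306}
```

View pics/top0.png

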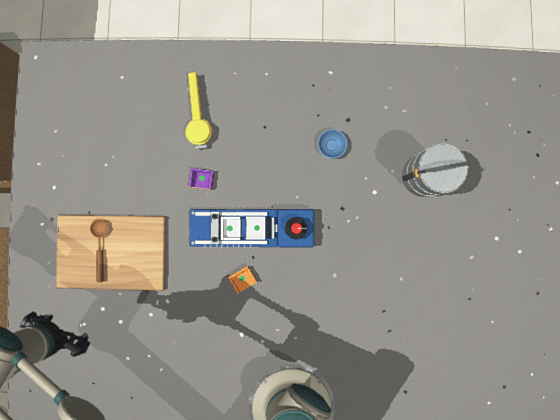

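View pics/side0.png

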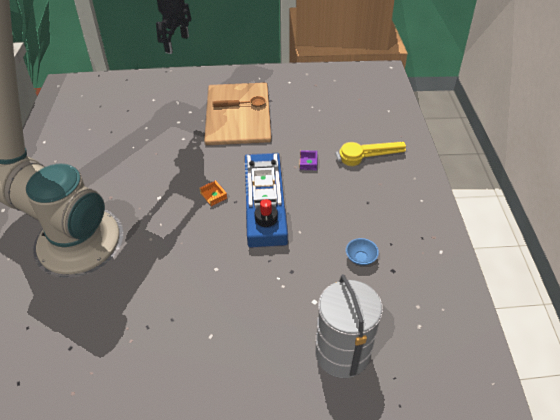

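The top picture shows the clamp at (190–315, 210–247): red knob at (297,228), dish halves at (230,228) and (257,228), end stop near (195,228). The orange piece (242,279) and the purple one (202,178) are decoys. The white pieces with gold edges lying in the clamp are the ones meant, and I'll confirm that in one crop.

```bash
cat > h.py <<'E'
import numpy as np, cv2
from rig import readout, vision
from scipy.spatial.transform import Rotation as R
def ray(n,uv):
    p=vision.camera_params(n);M=cv2.Rodrigues(p['rvec'])[0]
    d=cv2.undistortPoints(np.array([[uv]],float),p['intrinsics'],p['dist'])[0,0]
    return -M.T@p['tvec'].ravel(), M.T@np.array([d[0],d[1],1])
def atz(n,uv,z):
    o,d=ray(n,uv);return o+d*(z-o[2])/d[2]
def proj(n,P):
    p=vision.camera_params(n);return cv2.projectPoints(np.array([P],float),p['rvec'],p['tvec'],p['intrinsics'],p['dist'])[0][0,0]
E
python3 - <<'E'
from h import *
for n,f in(("top","pics/top0.png"),("side","pics/side0.png")):
    im=cv2.imread(f);b=im.astype(int)
    m=((b[...,2]>150)&(b[...,1]<70)&(b[...,0]<70)).astype(np.uint8)
    k,l,s,c=cv2.connectedComponentsWithStats(m)
    for i in range(1,k):
        if s[i,4]>15: print(n,s[i],c[i],atz(n,c[i],.11 if n=="top" else .1))
    # blue
    m=((b[...,0]>90)&(b[...,2]<60)&(b[...,0]-b[...,2]>70)&(b[...,1]<110)).astype(np.uint8)
    if n=="top":
        ys,xs=np.nonzero(m[200:255,180:325]); r=cv2.minAreaRect(np.c_[xs+180,ys+200].astype(np.float32));print(r);bp=cv2.boxPoints(r)
        for q in bp: print(q,atz(n,q,.03))
t=cv2.resize(cv2.imread("pics/top0.png")[200:258,182:324],None,fx=5,fy=5,interpolation=2)
s=cv2.resize(cv2.imread("pics/side0.png")[148:250,235:300],None,fx=2.8,fy=2.8,interpolation=2)
o=np.zeros((580,715,3),np.uint8);o[:290,:710]=t;o[292:292+s.shape[0],:s.shape[1]]=s
cv2.imwrite("pics/crop.png",o)
E
```

```text
((251.49996948242188, 228.0), (122.99998474121094, 35.99999237060547), 0.0)
[189.99997 246.     ] [0.42870723 0.27770381 0.03      ]
[189.99997 210.     ] [0.52372349 0.280399   0.03      ]
[312.99997 210.     ] [ 0.53121559 -0.04431163  0.03      ]
[312.99997 246.     ] [ 0.43665092 -0.04628999  0.03      ]
side [260 200  11   8  44] [265.25       202.63636364] [0.48391537 0.00778104 0.1       ]
```

View pics/crop.png

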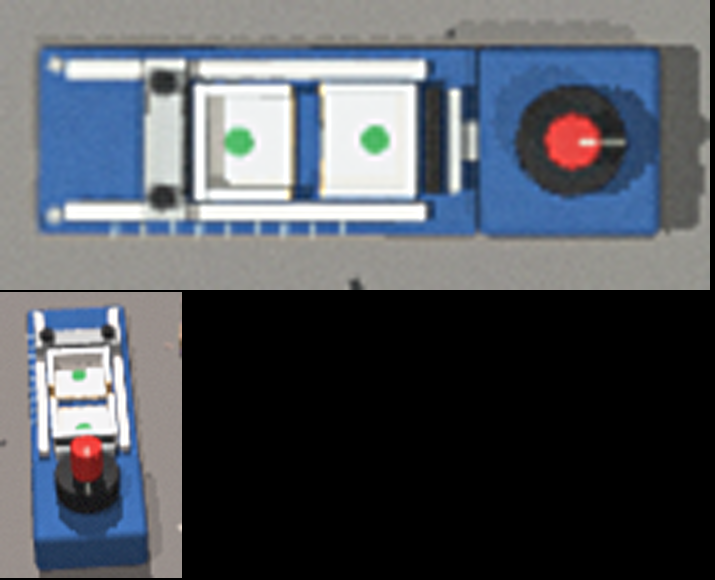

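The crop confirms it: white halves with gold broken edges in the blue clamp, red knob at about (296,228) on the black knob, pointer towards the right. The gap between the halves is about 13 mm, jaw gap about 4 mm, stop gap about 3 mm, so I expect roughly 3.3 rad of outer turn.

```bash
python3 - <<'E'
from h import *
from scipy.optimize import least_squares
P={}
for n,f,roi in(("top","pics/top0.png",(210,245,280,312)),("side","pics/side0.png",(190,235,250,282))):
    im=cv2.imread(f);b=im.astype(int)[roi[0]:roi[1],roi[2]:roi[3]]
    m=(b[...,2]>110)&(b[...,2]-b[...,1]>60)
    k=(b.max(2)<60)
    ys,xs=np.nonzero(m);ys2,xs2=np.nonzero(k)
    c=(xs.mean()+roi[2],ys.mean()+roi[0]);P[n]=c
    print(n,m.sum(),c,np.median(xs)+roi[2], "black",(xs2.min()+xs2.max())/2+roi[2])
print(atz("top",P["top"],.109)); 
for z in(.095,.1,.105): print(atz("side",P["side"],z))
s=readout.get_state();q=s['ee_rot'];r=R.from_quat(q[[1,2,3,0]]).as_matrix();print(r.round(3))
g=atz("top",(296,227.8),.109);print(g)
print("tool shift",r.T@(np.array([g[0],g[1],.2])-s['position'])*1000)
E
```

```text
top 97 (np.float64(295.9587628865979), np.float64(227.75257731958763)) 296.0 black 296.0
side 148 (np.float64(265.1621621621622), np.float64(206.2027027027027)) 265.0 black 265.5
[0.48358619 0.00192201 0.109     ]
[0.4833598  0.00075528 0.095     ]
[ 0.48337791 -0.00392076  0.1       ]
[ 0.48339602 -0.00859681  0.105     ]
[[-0.906  0.423 -0.001]
 [ 0.423  0.906 -0.001]
 [ 0.    -0.002 -1.   ]]
[0.48347102 0.0018172  0.109     ]
tool shift [-437.35916692 -368.2832495    31.05304648]
```

```bash
python3 -m handwheel '[[[-36,-31,0],[0,0,0],-1],[[-36,-31,0],[0,0,0],-1],[[-36,-31,0],[0,0,0],-1],[[-36,-31,0],[0,0,0],-1],[[-36,-31,0],[0,0,0],-1],[[-36,-31,0],[0,0,0],-1],[[-36,-31,0],[0,0,0],-1],[[-36,-31,0],[0,0,0],-1],[[-36,-31,0],[0,0,0],-1],[[-36,-31,0],[0,0,0],-1],[[-36,-31,0],[0,0,0],-1],[[-36,-31,0],[0,0,0],-1]]' 60
python3 -m handwheel '[[[0,0,0],[0,0,-1],-1],[[0,0,0],[0,0,-1],-1],[[0,0,0],[0,0,-1],-1],[[0,0,0],[0,0,-1],-1],[[0,0,0],[0,0,-1],-1],[[0,0,0],[0,0,-1],-1],[[0,0,0],[0,0,-1],-1],[[0,0,0],[0,0,-1],-1],[[0,0,0],[0,0,-1],-1],[[0,0,0],[0,0,-1],-1],[[0,0,0],[0,0,-1],-1],[[0,0,0],[0,0,-1],-1],[[0,0,0],[0,0,-1],-1],[[0,0,0],[0,0,0],-1]]'
cat >> h.py <<'E'
def info(goal=(.4834,.0016,.2)):
    s=readout.get_state();q=s['ee_rot'];r=R.from_quat(q[[1,2,3,0]])
    rm=r.as_matrix();yaw=np.arctan2(rm[1,0],rm[0,0])
    # tilt correction in tool frame, units of 6deg
    t=R.align_vectors([[0,0,-1]],[rm[:,2]])[0].as_rotvec()
    print("t",round(s['clock'],2),"pos",s['position'].round(4),"yaw",yaw.round(4),"q6",s['qpos'][5].round(3),"w",s['width'].round(4),"gf",round(float(s['gripper_force']),1),"F",s['contact_force'].round(2),"M",s['moment'].round(3))
    print("shift",(rm.T@(np.array(goal)-s['position'])*1000).round(1),"tiltfix",(rm.T@t/np.radians(6)).round(3))
E
python3 -c "
from h import *;info()"
```

```text
clock: 1.6
position: [0.4775, -0.0002, 0.231]
ee_rot: [-0.0, 0.217, 0.976, 0.0]
contact_force: [0.8, 0.6, 0.9]
width: 0.0857
gripper_force: 0.0
clock: 3.35
position: [0.477, 0.0013, 0.2309]
ee_rot: [-0.0, -0.445, 0.895, 0.0]
contact_force: [0.3, 1.1, 0.2]
width: 0.0854
gripper_force: 0.0Traceback (most recent call last):
  File "<string>", line 2, in <module>
    from h import *;info()
                    ~~~~^^
  File "h.py", line 17, in info
    print("t",round(s['clock'],2),"pos",s['position'].round(4),"yaw",yaw.round(4),"q6",s['qpos'][5].round(3),"w",s['width'].round(4),"gf",round(float(s['gripper_force']),1),"F",s['contact_force'].round(2),"M",s['moment'].round(3))
                                                                                                                 ^^^^^^^^^^^^^^^^
AttributeError: 'float' object has no attribute 'round'
```

```bash
sed -i "s/s\['width'\].round(4)/round(float(s['width']),4)/" h.py; python3 -c "
from h import *;info((.4834,.0016,.10))"
```

```text
t 3.35 pos [0.477  0.0013 0.2309] yaw -2.2182 q6 -2.638 w 0.0854 gf 0.0 F [0.32 1.14 0.15] M [ 0.016 -0.044  0.037]
shift [ -4.2  -5.  130.9] tiltfix [ 0.007 -0.003 -0.   ]
```

```bash
python3 -m handwheel '[[[-4.2,-5,10],[0,0,0],-1],[[0,0,30],[0,0,0.5],-1],[[0,0,30],[0,0,0.5],-1],[[0,0,30],[0,0,0],-1],[[0,0,30],[0,0,0],-1],[[0,0,25],[0,0,0],-1],[[0,0,15],[0,0,0],-1],[[0,0,7],[0,0,0],-1],[[0,0,0],[0,0,0],-1]]'
python3 - <<'E'
from h import *;info((.4834,.0016,.052))
a=vision.get_image("side")[150:270,190:350];b=vision.get_image("top")[180:270,230:360]
o=np.zeros((580,560,3),np.uint8);o[:300,:400]=cv2.resize(a,(400,300),interpolation=2);o[305:575,:390]=cv2.resize(b,(390,270),interpolation=2)
cv2.imwrite("pics/g1.png",o)
E
```

```text
clock: 4.47
position: [0.4838, 0.0016, 0.0538]
ee_rot: [-0.0, -0.398, 0.917, 0.0]
contact_force: [1.0, -0.0, 0.6]
width: 0.0857
gripper_force: 0.0
t 4.47 pos [0.4838 0.0016 0.0538] yaw -2.3222 q6 -2.531 w 0.0857 gf 0.0 F [ 0.95 -0.04  0.56] M [ 0.02  0.02 -0.03]
shift [0.2 0.2 1.8] tiltfix [ 0.008 -0.005 -0.   ]
```

View pics/g1.png

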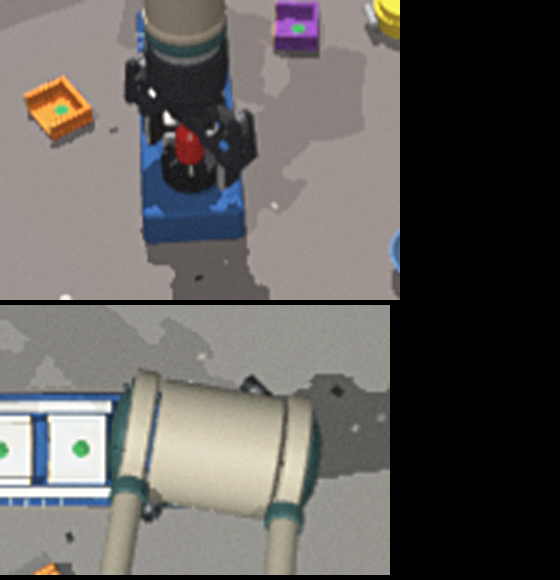

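The side crop shows the fingers on either side of the black knob at (190,170), with the red knob free between them. In the top crop the gap between the halves, at (40,448), stays visible, so I can track it. Next I close on the outer knob.

```bash
python3 -m handwheel '[[[0,0,1.5],[0,0,0],-1],[[0,0,0],[0,0,0],1],[[0,0,0],[0,0,0],1],[[0,0,0],[0,0,0],1],[[0,0,0],[0,0,0],1],[[0,0,0],[0,0,0],1],[[0,0,0],[0,0,0],1]]' 60
python3 -c "
from h import *;info()"
python3 -m handwheel '[[[0,0,0],[0,0,0.5],1],[[0,0,0],[0,0,1],1],[[0,0,0],[0,0,1],1],[[0,0,0],[0,0,1],1],[[0,0,0],[0,0,1],1],[[0,0,0],[0,0,1],1],[[0,0,0],[0,0,1],1]]' 60
python3 -c "
from h import *;info()"
```

```text
clock: 5.45
position: [0.484, 0.0016, 0.0535]
ee_rot: [0.0, -0.399, 0.917, -0.0]
contact_force: [-1.5, 0.1, 6.1]
width: 0.054
gripper_force: 62.4
t 5.45 pos [0.484  0.0016 0.0535] yaw -2.3218 q6 -2.531 w 0.054 gf 62.4 F [-1.51  0.14  6.1 ] M [0.008 0.209 0.001]
shift [   0.3    0.4 -146.5] tiltfix [-0.005  0.005 -0.   ]
clock: 6.32
position: [0.4843, 0.0011, 0.0536]
ee_rot: [0.001, -0.069, 0.998, -0.001]
contact_force: [-1.3, -1.1, 5.0]
width: 0.0541
gripper_force: 62.3
t 6.33 pos [0.4843 0.0011 0.0536] yaw -3.0044 q6 -1.848 w 0.0541 gf 62.3 F [-1.33 -1.08  5.  ] M [-0.176  0.119  0.231]
shift [   0.7    0.4 -146.5] tiltfix [-0.012  0.01  -0.   ]
```

```bash
python3 -m handwheel '[[[0,0,0],[0,0,1],1],[[0,0,0],[0,0,1],1],[[0,0,0],[0,0,1],1],[[0,0,0],[0,0,1],1],[[0,0,0],[0,0,1],1],[[0,0,0],[0,0,1],1],[[0,0,0],[0,0,1],1],[[0,0,0],[0,0,1],1],[[0,0,0],[0,0,1],1],[[0,0,0],[0,0,1],1],[[0,0,0],[0,0,1],1],[[0,0,0],[0,0,1],1],[[0,0,0],[0,0,1],1],[[0,0,0],[0,0,1],1]]' 60
python3 - <<'E'
from h import *;info()
im=vision.get_image("top")
cv2.imwrite("pics/g2.png",cv2.resize(im[200:258,182:324],None,fx=5,fy=5,interpolation=2))
E
```

```text
clock: 8.07
position: [0.4837, 0.0003, 0.0535]
ee_rot: [0.001, 0.616, 0.788, -0.001]
contact_force: [-2.8, -3.6, 6.7]
width: 0.0544
gripper_force: 62.4
t 8.07 pos [4.837e-01 3.000e-04 5.350e-02] yaw 1.8135 q6 -0.382 w 0.0544 gf 62.4 F [-2.82 -3.58  6.69] M [-0.63   0.388  0.219]
shift [ 1.000e+00 -1.000e-01 -1.465e+02] tiltfix [-0.006  0.025  0.   ]
```

View pics/g2.png

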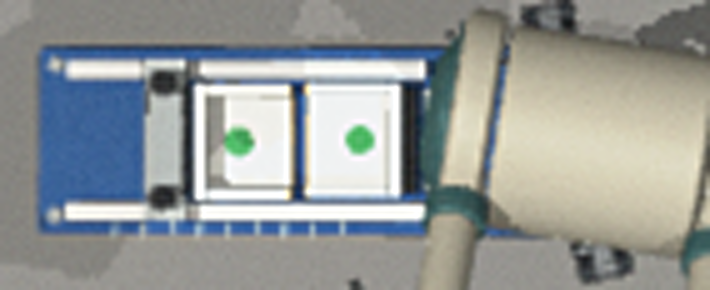

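The picture shows the near half moved to (359,140) and about 5 mm still open between the halves at (298,140). I'll go on in smaller steps.

```bash
cat > m.sh <<'E'
python3 - <<'P'
from h import *
s=readout.get_state();q=s['ee_rot'];r=R.from_quat(q[[1,2,3,0]]).as_matrix()
im=vision.get_image("top");g=im[218:240,180:300].astype(int)
m=((g[...,1]>130)&(g[...,2]<110)&(g[...,0]<130));x=np.nonzero(m)[1]+180
a=[]
xs=np.unique(x);sp=np.split(xs,np.nonzero(np.diff(xs)>3)[0]+1)
for k in sp:
    sel=(x>=k[0])&(x<=k[-1]);w=x[sel];a.append(round(float(w.mean()),2))
print(round(s['clock'],2),"yaw",round(float(np.arctan2(r[1,0],r[0,0])),4),"F",s['contact_force'].round(1),"Mz",s['moment'].round(3),"q6eff",round(float(s['effort'][5]),3),"green",a)
P
E
python3 -m handwheel '[[[0,0,0],[0,0,1],1],[[0,0,0],[0,0,1],1],[[0,0,0],[0,0,1],1],[[0,0,0],[0,0,1],1],[[0,0,0],[0,0,1],1],[[0,0,0],[0,0,1],1],[[0,0,0],[0,0,1],1]]' 60 >/dev/null; bash m.sh
python3 -m handwheel '[[[0,0,0],[0,0,0.5],1],[[0,0,0],[0,0,0.5],1]]' 60 >/dev/null; bash m.sh
python3 -m handwheel '[[[0,0,0],[0,0,0.5],1],[[0,0,0],[0,0,0.5],1]]' 60 >/dev/null; bash m.sh
python3 -m handwheel '[[[0,0,0],[0,0,0.5],1],[[0,0,0],[0,0,0.5],1]]' 60 >/dev/null; bash m.sh
```

```text
9.0 yaw 1.0806 F [-3.  -3.8  6.8] Mz [-0.619  0.507  0.323] q6eff -0.419 green [229.25, 251.78, 271.0]
9.3 yaw 0.9775 F [-3.4 -3.8  6.2] Mz [-0.61   0.584  0.273] q6eff -0.084 green [229.38, 251.5, 271.0]
9.6 yaw 0.8727 F [-3.5 -4.2  6.9] Mz [-0.527  0.568  0.219] q6eff -0.084 green [229.38, 251.35]
9.9 yaw 0.7679 F [-2.9 -4.3  7.1] Mz [-0.521  0.612  0.316] q6eff -0.084 green [229.25, 251.12, 272.0]
```

```bash
cat > m.py <<'E'
import sys
from h import *
N=int(sys.argv[1]);M=[];G=[];Y=[]
yy,xx=np.mgrid[218:240,180:300]
for i in range(N):
    im=vision.get_image("top")[218:240,180:300].astype(float)
    s=readout.get_state();q=s['ee_rot'];r=R.from_quat(q[[1,2,3,0]]).as_matrix()
    M.append(s['moment'][2]);Y.append(np.arctan2(r[1,0],r[0,0]))
    w=np.clip(im[...,1]-np.maximum(im[...,0],im[...,2])-15,0,None)
    c=[]
    for u0,v0 in((229.3,228),(251.,228)):
        for _ in range(4):
            k=w*(np.hypot(xx-u0,yy-v0)<5.5);u0=(k*xx).sum()/k.sum();v0=(k*yy).sum()/k.sum()
        c.append(u0)
    G.append(c)
G=np.mean(G,0)
t=f"{s['clock']:.2f} yaw {np.mean(Y):.4f} Mz {np.mean(M):.3f}+-{np.std(M)/N**.5:.3f} far {G[0]:.3f} near {G[1]:.3f} d {G[1]-G[0]:.3f}"
print(t);open("log.txt","a").write(t+"\n")
E
python3 m.py 4
python3 -m handwheel '[[[0,0,0],[0,0,0.5],1],[[0,0,0],[0,0,0.5],1]]' 60 >/dev/null; python3 m.py 4
python3 -m handwheel '[[[0,0,0],[0,0,0.5],1],[[0,0,0],[0,0,0],1]]' 60 >/dev/null; python3 m.py 5
python3 -m handwheel '[[[0,0,0],[0,0,0.5],1],[[0,0,0],[0,0,0],1]]' 60 >/dev/null; python3 m.py 5
```

```text
10.15 yaw 0.7679 Mz -0.245+-0.004 far 229.256 near 251.178 d 21.922
10.60 yaw 0.6627 Mz -0.188+-0.045 far 229.258 near 250.854 d 21.596
11.10 yaw 0.6107 Mz -0.233+-0.014 far 229.255 near 250.703 d 21.448
11.60 yaw 0.5583 Mz -0.235+-0.009 far 229.253 near 250.615 d 21.361
```

```bash

for i in 1 2; do :; done
python3 -m handwheel '[[[0,0,0],[0,0,0.5],1]]' 60 >/dev/null; python3 m.py 2
python3 -m handwheel '[[[0,0,0],[0,0,0.5],1]]' 60 >/dev/null; python3 m.py 2
python3 -m handwheel '[[[0,0,0],[0,0,0.5],1]]' 60 >/dev/null; python3 m.py 2
python3 -m handwheel '[[[0,0,0],[0,0,0.5],1]]' 60 >/dev/null; python3 m.py 2
```

```text
11.82 yaw 0.5051 Mz -0.161+-0.030 far 229.251 near 250.513 d 21.262
12.05 yaw 0.4528 Mz -0.180+-0.075 far 229.133 near 250.428 d 21.295
12.28 yaw 0.4004 Mz -0.087+-0.089 far 229.055 near 250.293 d 21.238
12.50 yaw 0.3480 Mz -0.162+-0.044 far 228.960 near 250.196 d 21.236
```

```bash
sed -i 's/^N=int.*/&;M0=readout.get_state()["moment"][2]/; s/^t=f"/&M0 {M0:.3f} /' m.py
python3 -m handwheel '[[[0,0,0],[0,0,0.3],1],[[0,0,0],[0,0,0.3],1]]' 60 >/dev/null; python3 m.py 2
python3 -m handwheel '[[[0,0,0],[0,0,0.3],1],[[0,0,0],[0,0,0.3],1]]' 60 >/dev/null; python3 m.py 2
python3 -m handwheel '[[[0,0,0],[0,0,0.3],1],[[0,0,0],[0,0,0.3],1]]' 60 >/dev/null; python3 m.py 2
```

```text
M0 0.224 12.85 yaw 0.2861 Mz 0.004+-0.030 far 228.799 near 250.041 d 21.242
M0 0.269 13.20 yaw 0.2233 Mz -0.015+-0.048 far 228.682 near 249.863 d 21.182
M0 0.271 13.55 yaw 0.1603 Mz -0.062+-0.032 far 228.555 near 249.716 d 21.161
```

```bash

python3 -m handwheel '[[[0,0,0],[0,0,0.3],1],[[0,0,0],[0,0,0.3],1]]' 60 >/dev/null; python3 m.py 2
python3 -m handwheel '[[[0,0,0],[0,0,0.3],1],[[0,0,0],[0,0,0.3],1]]' 60 >/dev/null; python3 m.py 2
python3 -m handwheel '[[[0,0,0],[0,0,0.3],1],[[0,0,0],[0,0,0.3],1]]' 60 >/dev/null; python3 m.py 2
```

```text
M0 0.282 13.90 yaw 0.0975 Mz -0.035+-0.041 far 228.327 near 249.572 d 21.244
M0 0.275 14.25 yaw 0.0346 Mz -0.017+-0.029 far 228.240 near 249.424 d 21.184
M0 0.222 14.60 yaw -0.0282 Mz -0.057+-0.012 far 228.073 near 249.360 d 21.287
```

```bash

python3 -m handwheel '[[[0,0,0],[0,0,0.25],1],[[0,0,0],[0,0,0.25],1]]' 60 >/dev/null; python3 m.py 2
python3 -m handwheel '[[[0,0,0],[0,0,0.25],1],[[0,0,0],[0,0,0.25],1]]' 60 >/dev/null; python3 m.py 2
python3 -m handwheel '[[[0,0,0],[0,0,0.25],1],[[0,0,0],[0,0,0.25],1]]' 60 >/dev/null; python3 m.py 2
```

```text
M0 0.224 14.95 yaw -0.0804 Mz -0.006+-0.036 far 228.036 near 249.203 d 21.166
M0 0.262 15.30 yaw -0.1329 Mz -0.029+-0.014 far 227.892 near 249.086 d 21.194
M0 0.247 15.65 yaw -0.1852 Mz 0.013+-0.037 far 227.696 near 248.939 d 21.244
```

```bash

python3 -m handwheel '[[[0,0,0],[0,0,0.25],1],[[0,0,0],[0,0,0.25],1]]' 60 >/dev/null; python3 m.py 2
python3 -m handwheel '[[[0,0,0],[0,0,0.25],1],[[0,0,0],[0,0,0.25],1]]' 60 >/dev/null; python3 m.py 2
python3 -m handwheel '[[[0,0,0],[0,0,0.25],1],[[0,0,0],[0,0,0.25],1]]' 60 >/dev/null; python3 m.py 2
python3 - <<'E'
from h import *;info()
a=vision.get_image("top")[205:252,185:265]
cv2.imwrite("pics/g3.png",cv2.resize(a,None,fx=9,fy=9,interpolation=cv2.INTER_CUBIC))
E
```

```text
M0 0.244 16.00 yaw -0.2376 Mz -0.020+-0.019 far 227.687 near 248.837 d 21.149
M0 0.273 16.35 yaw -0.2899 Mz 0.035+-0.031 far 227.691 near 248.841 d 21.150
M0 0.286 16.70 yaw -0.3422 Mz 0.028+-0.041 far 227.686 near 248.841 d 21.155
t 16.7 pos [0.4828 0.0013 0.0535] yaw -0.3419 q6 1.773 w 0.0543 gf 62.7 F [-3.37 -0.94  8.42] M [-0.237  0.533 -0.03 ]
shift [   0.3   -0.3 -146.5] tiltfix [0.012 0.013 0.   ]
```

View pics/g3.png

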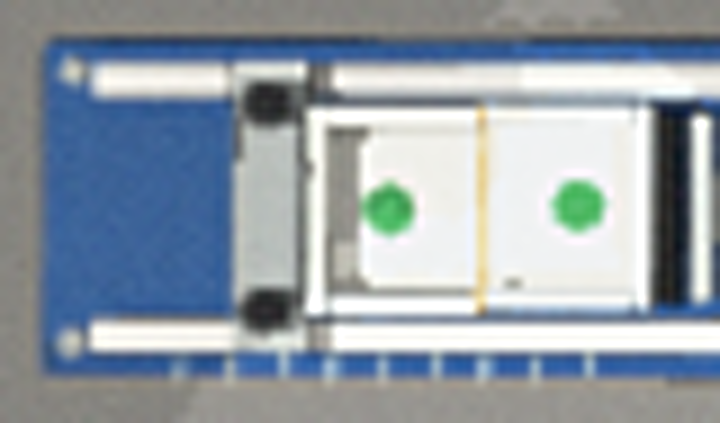

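The picture shows the halves meeting at the gold line (480,205), with the far half against the stop face at (303,205). The dots stopped moving at yaw of about -0.21. I'm now about 0.13 rad past that, roughly 9–10 N. That leaves little room for the inner knob, so I'll ease the outer back about 0.07 rad, still pressed at roughly 5–6 N, then release and rise to the inner knob.

```bash

python3 -m handwheel '[[[0,0,0],[0,0,0],1],[[0,0,0],[0,0,0],1],[[0,0,0],[0,0,-0.35],1],[[0,0,0],[0,0,-0.35],1],[[0,0,0],[0,0,0],1],[[0,0,0],[0,0,0],1]]' 60 >/dev/null; python3 m.py 3
python3 -m handwheel '[[[0,0,0],[0,0,0],0],[[0,0,0],[0,0,0],-0.6],[[0,0,0],[0,0,0],-1],[[0,0,0],[0,0,0],-1],[[0,0,0],[0,0,0],-1],[[0,0,0],[0,0,0],-1]]' 60; python3 m.py 2
python3 -c "
from h import *;info((.4834,.0014,.084))"
```

```text
M0 0.207 17.65 yaw -0.2681 Mz 0.150+-0.010 far 227.694 near 248.834 d 21.140
clock: 18.4
position: [0.4839, 0.0016, 0.0527]
ee_rot: [-0.0, 0.991, -0.134, 0.0]
contact_force: [-0.5, -0.2, 0.1]
width: 0.0852
gripper_force: 0.0
M0 -0.009 18.50 yaw -0.2693 Mz -0.024+-0.019 far 227.711 near 248.842 d 21.131
t 18.5 pos [0.4839 0.0016 0.0528] yaw -0.2693 q6 1.699 w 0.0855 gf 0.0 F [-0.05  0.98  0.52] M [-0.015 -0.017  0.003]
shift [ -0.4   0.3 -31.2] tiltfix [-0.001  0.     0.   ]
```

```bash

python3 -m handwheel '[[[0,0,-10],[0,0,0],-1],[[-0.4,0.3,-12],[0,0,0],-1],[[0,0,-9.5],[0,0,0],-1],[[0,0,0],[0,0,0],-1],[[0,0,0],[0,0,0],-1]]' 60
python3 -m handwheel '[[[0,0,0],[0,0,0],0],[[0,0,0],[0,0,0],0.2],[[0,0,0],[0,0,0],0.2],[[0,0,0],[0,0,0],1],[[0,0,0],[0,0,0],1],[[0,0,0],[0,0,0],1],[[0,0,0],[0,0,0],1],[[0,0,0],[0,0,0],1]]' 40
python3 - <<'E'
from h import *;info()
cv2.imwrite("pics/g4.png",cv2.resize(vision.get_image("side")[170:250,210:320],None,fx=6,fy=6,interpolation=2))
E
python3 m.py 2
```

```text
clock: 19.12
position: [0.4833, 0.0014, 0.0844]
ee_rot: [-0.0, 0.991, -0.134, 0.0]
contact_force: [-0.3, 0.5, 0.6]
width: 0.0854
gripper_force: 0.0
clock: 20.12
position: [0.4832, 0.0011, 0.0844]
ee_rot: [0.0, 0.991, -0.134, -0.0]
contact_force: [-1.7, -3.3, 1.9]
width: 0.0247
gripper_force: 39.3
t 20.12 pos [0.4832 0.0011 0.0844] yaw -0.269 q6 1.699 w 0.0247 gf 39.3 F [-1.66 -3.34  1.88] M [-0.49   0.325  0.011]
shift [  -0.    -0.5 -115.6] tiltfix [0.006 0.001 0.   ]
M0 0.018 20.27 yaw -0.2690 Mz -0.000+-0.004 far 227.676 near 248.841 d 21.164
```

View pics/g4.png

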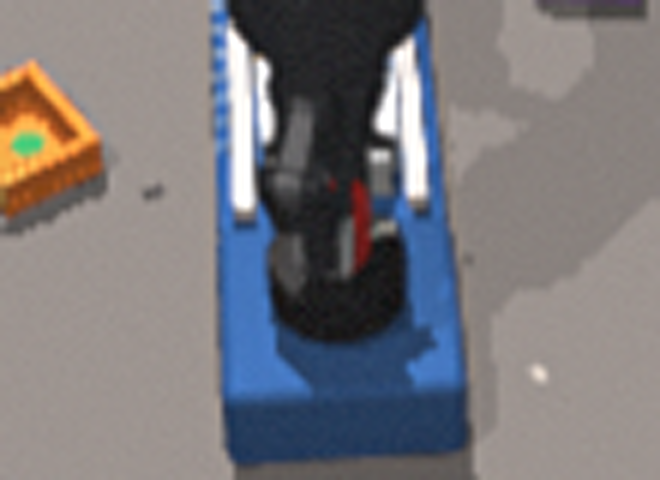

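The side crop shows the fingers gripping the red knob at (345,235), above the black knob. The outer pointer at (385,230) is where 4.2 rad of turn should put it. Next I turn the inner knob 0.24 rad.

```bash

python3 -m handwheel '[[[0,0,0],[0,0,0.2],1],[[0,0,0],[0,0,0.2],1],[[0,0,0],[0,0,0.2],1],[[0,0,0],[0,0,0.2],1],[[0,0,0],[0,0,0.2],1],[[0,0,0],[0,0,0.2],1],[[0,0,0],[0,0,0.2],1],[[0,0,0],[0,0,0.2],1],[[0,0,0],[0,0,0.2],1],[[0,0,0],[0,0,0.2],1],[[0,0,0],[0,0,0.2],1],[[0,0,0],[0,0,0.1],1]]' 40; python3 m.py 2
python3 -m handwheel '[[[0,0,0],[0,0,0],1],[[0,0,0],[0,0,0],1],[[0,0,0],[0,0,0],1],[[0,0,0],[0,0,0],0.2],[[0,0,0],[0,0,0],0],[[0,0,0],[0,0,0],-0.5],[[0,0,0],[0,0,0],-1],[[0,0,0],[0,0,0],-1],[[0,0,0],[0,0,0],-1],[[0,0,0],[0,0,0],-1],[[0,0,-20],[0,0,0],-1],[[0,0,-40],[0,0,0],-1],[[0,0,-40],[0,0,0],-1],[[0,0,0],[0,0,0],-1],[[0,0,0],[0,0,0],-1]]'
python3 m.py 2; python3 -c "
from h import *;info()"
```

```text
clock: 21.78
position: [0.4833, 0.0011, 0.0843]
ee_rot: [0.0, 0.968, -0.253, -0.0]
contact_force: [-1.8, -4.2, 3.3]
width: 0.0245
gripper_force: 39.4
M0 0.146 21.88 yaw -0.5109 Mz 0.059+-0.004 far 227.667 near 248.844 d 21.177
clock: 23.75
position: [0.4828, 0.0015, 0.1838]
ee_rot: [-0.0, 0.968, -0.252, -0.0]
contact_force: [0.2, -0.2, -0.2]
width: 0.0852
gripper_force: 0.0
M0 0.009 23.85 yaw -0.5101 Mz 0.004+-0.007 far 227.717 near 248.842 d 21.125
t 23.85 pos [0.4823 0.0015 0.183 ] yaw -0.5101 q6 1.94 w 0.0853 gf 0.0 F [-0.48  0.04 -0.25] M [0.008 0.025 0.014]
shift [  0.9  -0.6 -17. ] tiltfix [0.009 0.026 0.   ]
```

Tightening torque read 0.146 N m, which agrees with about 10 N. I'll move the arm aside and check the pointers.

```bash

python3 -m handwheel '[[[-35,20,0],[0,0,0],-1],[[-35,20,0],[0,0,0],-1],[[-35,20,0],[0,0,0],-1],[[-25,14,0],[0,0,0],-1],[[0,0,0],[0,0,0],-1]]'
python3 - <<'E'
from h import *
a=vision.get_image("top")[205:252,185:325];b=vision.get_image("side")[180:240,235:300]
o=np.zeros((590,700,3),np.uint8);o[:235]=cv2.resize(a,(700,235),interpolation=2);o[236:236+348,:377]=cv2.resize(b,(377,348),interpolation=2)
o[236:584,380:698]=cv2.resize(vision.get_image("top")[215:241,283:310],(318,348),interpolation=2)
cv2.imwrite("pics/g5.png",o)
E
```

```text
clock: 24.48
position: [0.3311, 0.0007, 0.1832]
ee_rot: [0.0, 0.968, -0.253, -0.002]
contact_force: [0.5, -0.2, 0.6]
width: 0.0855
gripper_force: 0.0
```

View pics/g5.png

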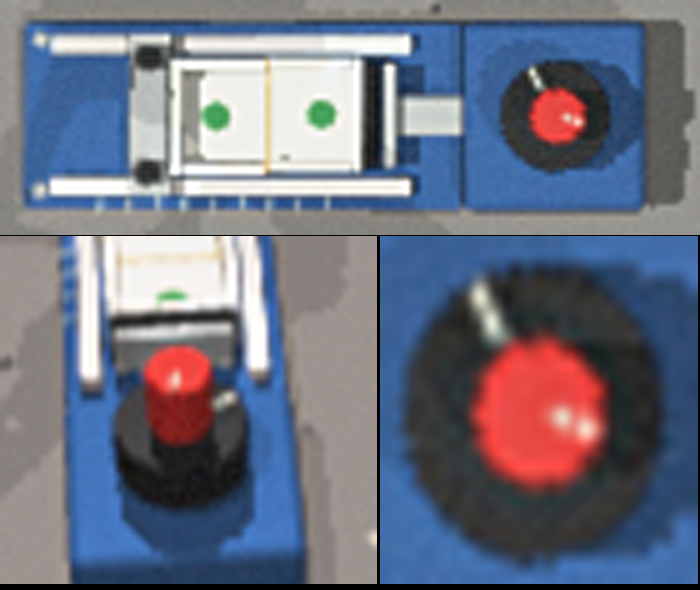

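The picture shows the gold line closed at (267,115) with the jaw rubber against the near half. The red pointer has turned clockwise by about 0.24 rad or a little more. The outer pointer is about 26° left of up, where about 27° was expected. Handing in.

```bash
python3 -c "
from rig import manip;print(manip.sign_off())"
```

```text
the job is handed in; nothing more can be done
None
```

I handed the job in with the dish clamped against the stop: the outer knob was turned about 4.2 rad (after easing it back 0.07 rad) and the inner knob about 0.24 rad. The squeeze is an estimated 10 N, worked out from the knob angles and turning torque rather than measured directly.

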